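# Clip the pipe thermometer on

## Task

Fit the dial thermometer to the thicker of the two copper pipes on the board: press it on from above with the dial facing up until both spring arms have snapped round the pipe and it sits fully home, then slide it along the pipe until it is snug against the valve and let go. Press firmly, but no harder than it takes, and leave the other things on the bench where they are.

Things in the scene. Friction and masses are not known exactly. Their poses are not given: they have to be found in the camera images.
- thermo_center (a point): loose dial thermometer, 58 mm high, 0.1 kg, dial up; this is its centre, 29 mm over its underside. Black housing 44 (its x) x 36 (its y) x 21 mm, from 4 to 25 mm above this point, dial 35 mm across on top. Grasp it by the two faces 44 mm apart. The same turned half round. Home on the pipe, this point is 10 mm above the pipe's axis. Over 35 N of contact force, all added up, on pipe and valve damages it
- thermo_foot (a point): the middle of its underside, between the tips of its two steel spring arms (28 mm long in y, one on each x side, within x = -18 to +18 mm), which clasp a 28 mm pipe lying along its y. Pressed down over the pipe they touch it about 22 mm above home, resist with up to about 15 N over the next 5 mm, then ease and spring shut below the widest point
- sensor (a joint): the sprung brass sensor plate under the housing, between the arms: how far the pipe has pushed it in (m), 0 free, about 0.010 home. Over the last 10 mm it has to be pushed in, with up to about 6 N, until the housing stops firmly on the pipe; let go, it springs back about 1 mm. Once on, the arms' own grip on the pipe adds up to about 15 N; it slides along with 3 to 5 N
- spring_a (a joint): opening of the spring arm on the thermometer's +x side (rad): 0 shut, about 0.16 at the pipe's widest point; it shuts again once snapped past
- spring_b (a joint): the same for the arm on its -x side
- flow: the run of the thicker copper pipe (28 mm, 340 mm long) on a plywood board (18 mm thick, fixed). Origin on the board's top, straight below the pipe's axis, mid-length; y along the pipe, x across, z up. Its two stud clamps (y = -128 and +128 mm, 50 mm wide) are screwed in to an unmeasured height, new each time: the axis is 43 to 87 mm above this origin. Bare pipe from y = -118 to +40 mm
- flow_stop (a point): on the board's top straight below the flat end of the ball valve's brass nut (44 mm across), at y = +40 mm of flow: there the thermometer's housing is to butt, coming from the -y side. The valve goes on to +y; its lever is 42 mm above the pipe's axis
- ret: the run of the thinner copper pipe (22 mm), parallel to the other, 110 mm from it on either side; origin on the board's top below its axis, which is 43 to 87 mm higher. Not for the thermometer
- jar: a preserve jar, 72 mm wide, 90 mm high, standing; origin at its underside; leave alone
- bottle: a glass bottle, 72 mm wide, 230 mm high, standing; origin at its underside; leave alone
- wrench: a steel wrench 200 mm long lying on the table; leave alone
- coupling: a copper coupling, 33 mm across, 32 mm high, standing on the board between the pipes; leave alone
- spirit_level: a short spirit level, 24 x 240 x 50 mm, behind the board; leave alone
- tape_measure: a tape measure, 70 x 36 x 65 mm; leave alone
- carton: a small carton, 100 x 65 x 85 mm; leave alone

How it is judged:
By the outcome, as a careful person would: the job done as asked, in the order asked, and still so for the second after the job is handed in, with the robot touching nothing.
It also fails if it takes over 48 s, if anything falls off the work surface, if the arm or the gripper's body presses on something with over 40 N, if the wrist force passes 120 N, or if a joint passes its speed limit or range.

## Robot

A 7-joint arm with a two-finger parallel gripper is mounted at the origin on the work surface. World frame = base frame: x ahead of the robot, y to its left, z up, the work surface at z = 0. Lengths are in m, angles in rad, forces in N, time in s.
With the tool pointing down it reaches from about 0.425 to 0.95 m from the base axis. Payload 4.7 kg.
Tool frame: the origin (TCP) lies where the fingers leave the gripper's body, on its centre line; the fingertips stand 70 mm ahead of it and the grasp point (between the pads) lies env.grip_depth ahead of it (env.grip_depth is the distance from the TCP to the grasp point, in m); z points along the fingers, x is the direction in which the jaws open and shut, and the axes are right-handed (so a half turn about z gives the same grasp; the last joint's range is limited). The gripper opens to 87 mm and grips with 3 to 60 N. Pads are 19 mm wide; open, the fingers measure 117 mm over their backs; the gripper's body (75 mm by 190 mm) begins 51 mm behind the grasp point.
Start: joints at [-1.357, 0.469, -0.049, 1.532, 0.024, 1.141, -0.082], TCP at [0.162, 0.655, 0.292] pointing down, gripper open.
Joint ranges: [-2.59, 2.59], [-0.33, 1.99], [-1.39, 1.29], [0.1, 2.45], [-1.04, 4.18], [0.21, 1.99], [-2.66, 2.66]. Speed limits (rad/s): [2.57, 2.57, 3.14, 3.14, 3.14, 3.14, 3.14].

## Interface

Orientations are given as a rotation vector (axis times angle).
In Python, from cell import env, claw, solve_ik, optics, workorder gives the robot as it stands. Calls block until the motion is done:
- env.move_ptp(position, orientation): joint-space move of the TCP to a pose.
- env.move_l(position, frame=None, rate=0.15): straight line of the TCP; frame=None keeps the orientation; rate is the mean speed in m/s.
- env.movej(angles): joint-space move.
- claw.command_gripper(opening): finger opening in m; the grip force is fixed at half the most; returns when the fingers have stopped.
- env.wait(seconds).
- solve_ik(position, orientation): joint angles nearest the present ones, or None.
- env.read_state(): the state.
- optics.get_image(name): name is "scene" or "top" or "wrist"; returns a dict with "pixels" (480x640x3 uint8, red, green, blue), "range_z" (480x640 float32, m along the optical axis (not along the pixel's ray), 0 where there is no reading), "mtx" (3x3 intrinsics, pixels), "world_to_cam" (4x4, takes a point from world to camera coordinates). Camera axes: x right, y up, looking along -z (the intrinsics and any distortion apply to the point x, -y, -z); pixel columns grow to the right and rows downward; lengths in m; the calibration is good to about 2 mm. A picture is of the moment at which its call begins.
A pose or a line that the arm cannot do raises env.MotionError and nothing moves.
- workorder.job_done(): hands the job in, once; it reports no verdict.
The state is a dict: "time_s": time; "joint_positions": joint angles; "joint_vel": joint speeds; "tau": joint torques, N m; "ee_pos": TCP position; "orientation": TCP orientation; "contact_force": force on the tool from outside, world axes, zero at the start; "moment": the same for the moment, N m; "width": finger opening in m.
Only numpy, scipy, OpenCV 4.12 (cv2) and the standard library are available. Lean on these libraries where they do the work, as an engineer would, in place of code of your own. Each camera call takes 0.05 s, during which the arm holds its last target.

## Working session

There is one attempt and no reset: what is moved stays moved. The work goes in short steps, each a Python script; the robot and the scene stay as the last script left them, time stands still between calls to the robot, and variables do not carry over. Pictures are saved under pics/ and viewed, and the job is handed in when it is done.

```bash
ls; mkdir -p pics; python3 - <<'E'
from cell import env, claw, solve_ik, optics, workorder
import cv2,numpy as np
for n in ["scene","top","wrist"]:
    d=optics.get_image(n)
    cv2.imwrite(f"pics/{n}0.png",cv2.cvtColor(d["pixels"],cv2.COLOR_RGB2BGR))
    np.savez(f"pics/{n}0.npz",**d)
    print(n,d["mtx"],np.round(d["world_to_cam"],3),list(d.keys()))
s=env.read_state()
print(s,env.grip_depth)
E
```

```text
pics
scene [[507.90748857   0.         312.4134019 ]
 [  0.         507.90748857 235.18168989]
 [  0.           0.           1.        ]] [[ 0.761  0.649  0.004 -0.432]
 [-0.565  0.661  0.494  0.324]
 [ 0.318 -0.378  0.87  -1.552]
 [ 0.     0.     0.     1.   ]] ['pixels', 'range_z', 'mtx', 'world_to_cam']
top [[439.9722191    0.         315.63178945]
 [  0.         439.9722191  235.72895406]
 [  0.           0.           1.        ]] [[-0.019 -0.999 -0.028 -0.004]
 [ 0.988 -0.023  0.154 -0.608]
 [-0.154 -0.024  0.988 -1.102]
 [ 0.     0.     0.     1.   ]] ['pixels', 'range_z', 'mtx', 'world_to_cam']
wrist [[343.8427472    0.         320.42200104]
 [  0.         343.8427472  239.61103536]
 [  0.           0.           1.        ]] [[ 0.241  0.971 -0.001 -0.674]
 [-0.935  0.232 -0.269  0.033]
 [-0.261  0.066  0.963 -0.389]
 [ 0.     0.     0.     1.   ]] ['pixels', 'range_z', 'mtx', 'world_to_cam']
{'time_s': 0.15, 'joint_positions': array([-1.3568857 ,  0.46926391, -0.04859351,  1.53339583,  0.02409184,
        1.14097833, -0.08232141]), 'joint_vel': array([ 0.00031489, -0.00420438,  0.00093372, -0.00399115,  0.00060478,
        0.00175635, -0.00171515]), 'tau': array([ 1.74715942e-04, -5.08427203e+01, -8.10517464e-02, -2.36420006e+01,
       -6.14185841e-02,  3.56836966e-02,  1.25334800e-04]), 'ee_pos': array([0.16218762, 0.65487538, 0.29144523]), 'orientation': array([ 2.47339214e+00,  1.93548358e+00, -1.76970755e-03]), 'contact_force': array([0.15723428, 1.40069222, 0.49342357]), 'moment': array([-0.0238136 , -0.02358326,  0.00419687]), 'width': 0.08720397006483796} 0.051
```

View pics/scene0.png

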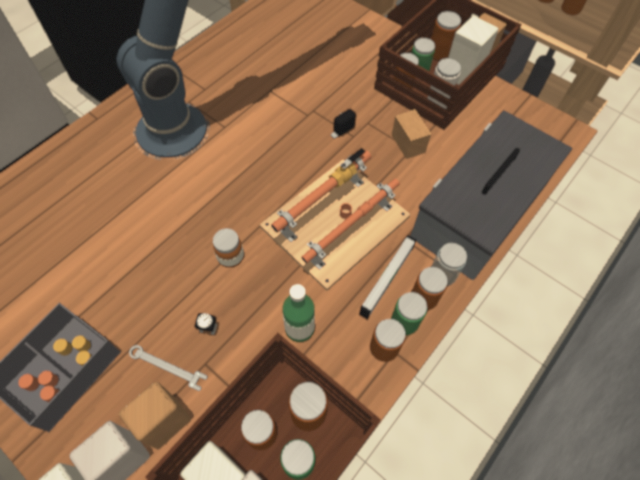

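View pics/top0.png

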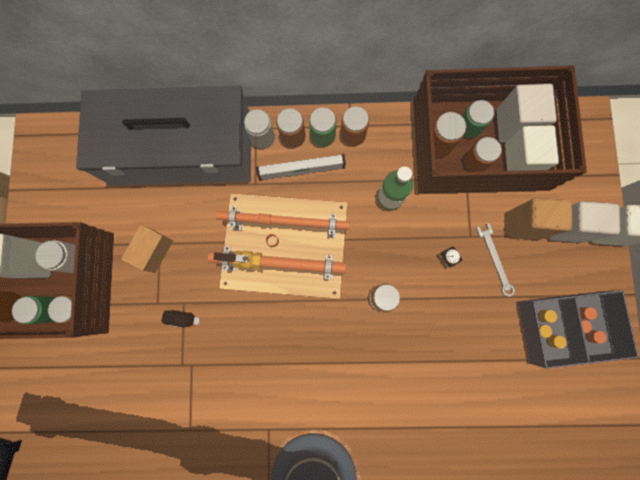

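View pics/wrist0.png

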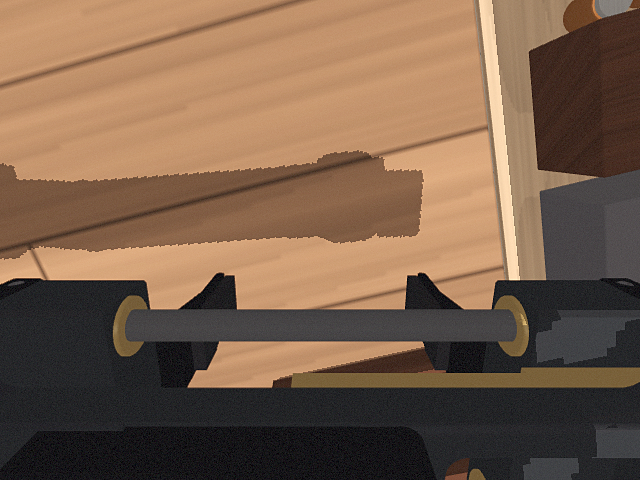

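The scene view shows the board, with the valve pipe the near run. The top view has the thermometer at about (451,256), the valve nut's end at about (262,262), and the flow pipe running from (345,268) to (210,257). I'll measure from depth and enlarged crops.

```bash
cat > h.py <<'E'
import numpy as np,cv2
def cloud(d):
    z=d["range_z"]; K=d["mtx"]; T=d["world_to_cam"]
    v,u=np.mgrid[:z.shape[0],:z.shape[1]]
    c=np.stack([(u-K[0,2])/K[0,0]*z,-(v-K[1,2])/K[1,1]*z,-z],-1)
    w=(c-T[:3,3])@T[:3,:3]
    w[z<=0]=np.nan
    return w
def proj(d,p):
    c=d["world_to_cam"][:3,:3]@np.asarray(p,float)+d["world_to_cam"][:3,3]
    K=d["mtx"]; return np.array([K[0,2]+K[0,0]*c[0]/-c[2],K[1,2]+K[1,1]*-c[1]/-c[2]])
def crop(d,u0,v0,u1,v1,s,name):
    im=cv2.cvtColor(d["pixels"],cv2.COLOR_RGB2BGR)[v0:v1,u0:u1]
    cv2.imwrite(name,cv2.resize(im,None,fx=s,fy=s,interpolation=cv2.INTER_CUBIC))
E
python3 - <<'E'
from h import *
d=dict(np.load("pics/top0.npz")); s=dict(np.load("pics/scene0.npz"))
w=cloud(d)
np.set_printoptions(precision=3,suppress=True,linewidth=160)
for uv in [(300,320),(451,256),(285,250),(285,264),(310,266),(310,222),(265,290),(235,258)]:
    print(uv,w[uv[1],uv[0]])
m=(w[...,2]>0.03)&(w[...,2]<0.2)
ws=cloud(s)
print("scene",ws[260,260],ws[322,205])
crop(d,200,180,360,310,5,"pics/c1.png"); crop(d,420,220,530,310,7,"pics/c2.png")
crop(s,180,130,420,300,3,"pics/c3.png");
crop(s,180,300,240,345,12,"pics/c4.png")
E
```

```text
(300, 320) [ 0.39   0.03  -0.001]
(451, 256) [ 0.546 -0.361  0.056]
(285, 250) [0.575 0.066 0.02 ]
(285, 264) [0.53  0.058 0.102]
(310, 266) [ 0.524 -0.003  0.104]
(310, 222) [ 0.636 -0.005  0.09 ]
(265, 290) [0.47  0.12  0.017]
(235, 258) [0.544 0.175 0.138]
scene [ 0.514 -0.149  0.001] [ 0.552 -0.369  0.059]
```

View pics/c1.png

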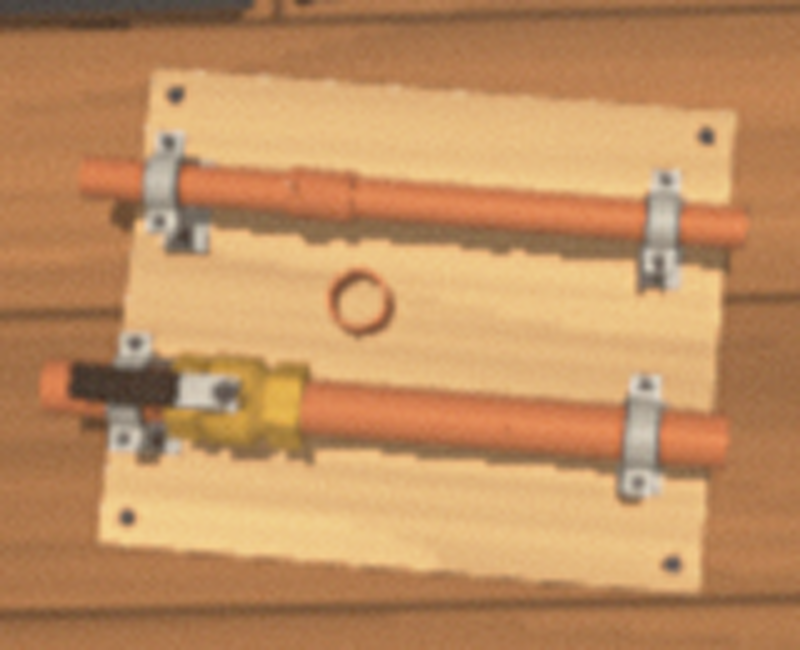

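View pics/c2.png

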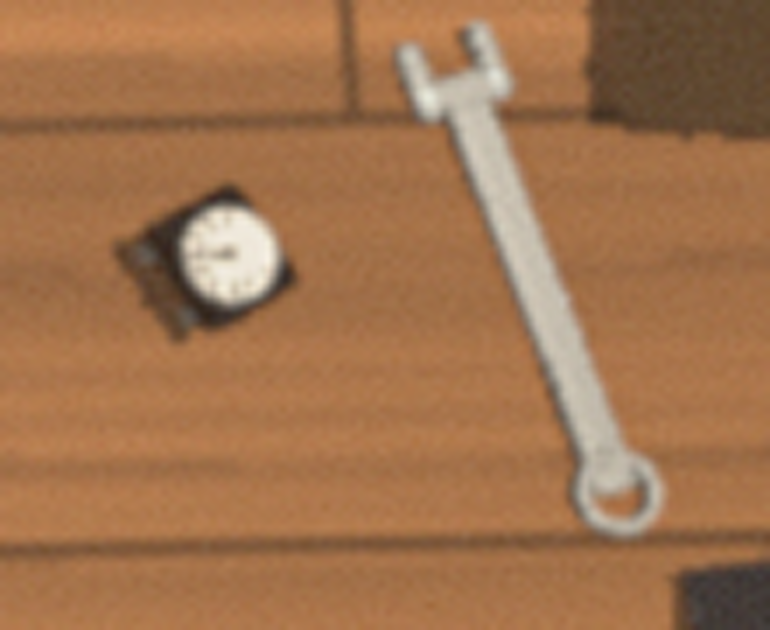

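View pics/c4.png

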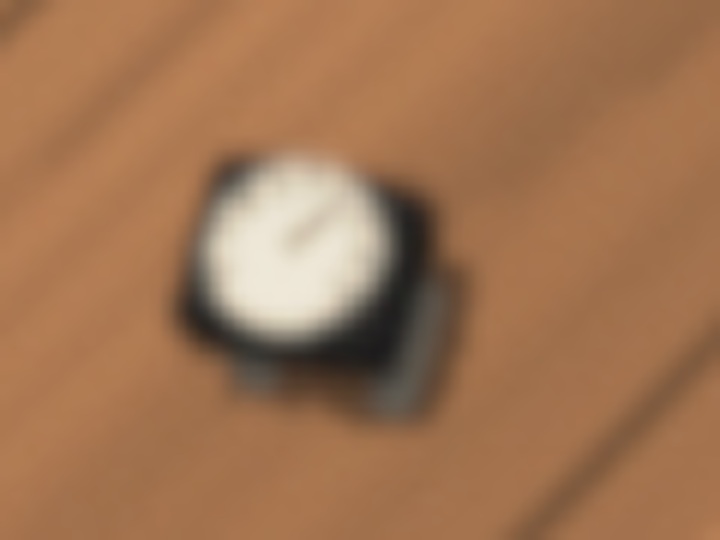

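```bash
cat >> h.py <<'E'
from scipy.spatial.transform import Rotation as R
def down(a):  # tool pointing down with jaw axis at angle a from world x
    return R.from_matrix(np.array([[np.cos(a),np.sin(a),0],[np.sin(a),-np.cos(a),0],[0,0,-1.]])).as_rotvec()
np.set_printoptions(precision=4,suppress=True,linewidth=160)
E
python3 - <<'E'
from h import *
from cell import env,solve_ik
d=dict(np.load("pics/wrist0.npz")); t=dict(np.load("pics/top0.npz"))
s=env.read_state(); Rt=R.from_rotvec(s["orientation"]).as_matrix(); p=s["ee_pos"]
T=d["world_to_cam"]; c=-T[:3,:3].T@T[:3,3]
print("jaw",Rt[:,0],"cam in tool",Rt.T@(c-p),"look in tool",Rt.T@(-T[2,:3]), "gp px",proj(d,p+Rt[:,2]*.051))
w=cloud(t)
# thermo housing top & dial points
sub=w[240:275,435:470].reshape(-1,3); hi=sub[sub[:,2]>0.045]; print(len(hi),hi.mean(0))
# pipe ridge
for u in range(265,325,6):
    col=w[255:278,u]; k=col[np.nanargmax(col[:,2])]; print(u,k)
for a in (36,216,-5.6,174.4):
    for pos in ([.546,-.361,.097],[.525,0,.19]):
        print(a,pos,solve_ik(np.array(pos),down(np.radians(a))))
E
```

```text
jaw [ 0.2404  0.9707 -0.0015] cam in tool [-0.0002 -0.0723 -0.0921] look in tool [0.0004 0.2687 0.9632] gp px [320.8365 307.7519]
251 [ 0.546  -0.3628  0.0555]
265 [0.5353 0.1066 0.111 ]
271 [0.5353 0.0922 0.1079]
277 [0.5374 0.0774 0.1086]
283 [0.5393 0.0624 0.1105]
289 [0.5368 0.048  0.1075]
295 [0.5338 0.0331 0.1105]
301 [0.5306 0.0182 0.1145]
307 [0.5332 0.0037 0.1096]
313 [ 0.5256 -0.0108  0.1091]
319 [ 0.5278 -0.0255  0.1083]
36 [0.546, -0.361, 0.097] [ 0.1508  0.7044  0.5388  1.7644 -0.4783  0.8064  1.551 ]
36 [0.525, 0, 0.19] [-0.5276  0.3817  0.563   2.0182 -0.2766  0.8155  0.8228]
216 [0.546, -0.361, 0.097] [-0.1545  0.96    1.1025  1.7814 -0.9864  1.0685 -1.1905]
216 [0.525, 0, 0.19] [-0.8913  0.5764  1.1167  2.0343 -0.651   0.9413 -1.9395]
-5.6 [0.546, -0.361, 0.097] [-0.0667  0.8436  0.9095  1.7769 -0.814   0.9458  1.0973]
-5.6 [0.525, 0, 0.19] [-0.596   0.3991  0.6548  2.0216 -0.3282  0.8245  0.1491]
174.4 [0.546, -0.361, 0.097] [-0.1545  0.96    1.1025  1.7814 -0.9864  1.0685 -1.9166]
174.4 [0.525, 0, 0.19] [ 0.7768  0.642  -1.1753  1.9484  0.6975  1.0359  2.3267]
```

```bash
python3 - <<'E'
from h import *
from cell import env,optics
env.move_ptp([.53,.02,.26],down(np.radians(-5.6)))
d=optics.get_image("wrist"); np.savez("pics/w1.npz",**d); crop(d,0,0,640,480,1,"pics/w1.png")
s=env.read_state(); print(s["time_s"],s["joint_positions"],s["ee_pos"])
env.move_ptp([.525,-.34,.20],down(np.radians(36)))
d=optics.get_image("wrist"); np.savez("pics/w2.npz",**d); crop(d,0,0,640,480,1,"pics/w2.png")
s=env.read_state(); print(s["time_s"],s["joint_positions"],s["ee_pos"],s["contact_force"])
E
```

```text
2.8 [-0.6434  0.3017  0.6471  1.9415 -0.2194  0.9681  0.0115] [0.5302 0.0211 0.2599]
4.2167 [ 0.1149  0.5218  0.543   1.7747 -0.3269  0.9358  1.4261] [ 0.5261 -0.3383  0.2   ] [-0.0743 -0.1693 -0.1082]
```

View pics/w1.png

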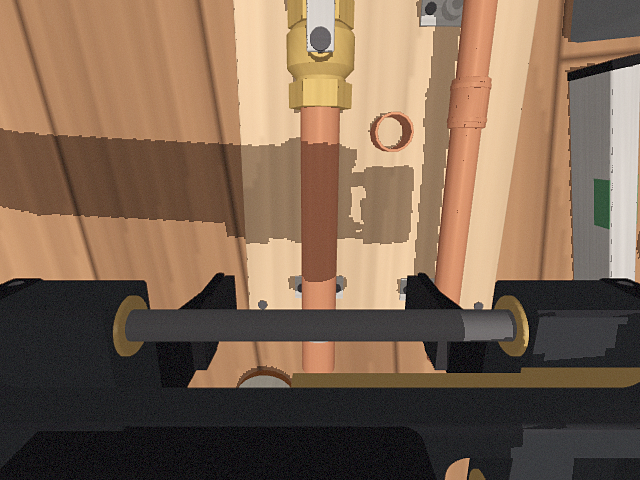

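View pics/w2.png

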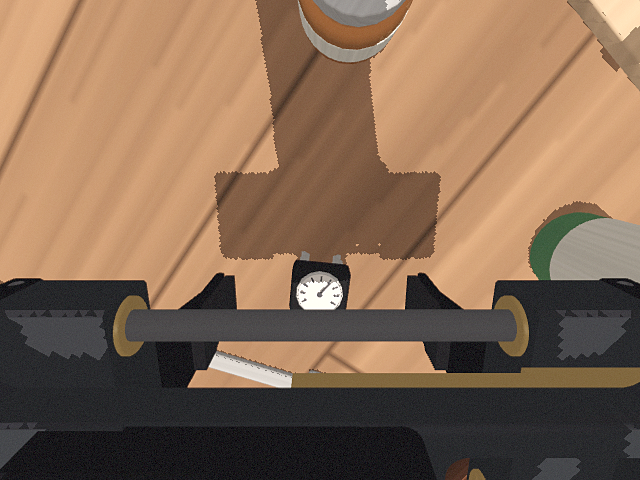

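The pipe runs at cols 301-338 (axis ≈320) over rows 107-360, with the nut's end at row ≈107. The thermometer's dial is at (320,293), with the housing's back edge at row ≈262.

```bash
python3 - <<'E'
from h import *
from scipy.optimize import least_squares
d=dict(np.load("pics/w2.npz")); crop(d,270,240,370,315,8,"pics/c5.png")
w=cloud(d); s=w[262:309,290:350].reshape(-1,3); hi=s[(s[:,2]>.045)&(s[:,2]<.07)]
print("thermo",len(hi),hi.mean(0),np.percentile(hi[:,2],[5,50,95]))
d=dict(np.load("pics/w1.npz")); crop(d,250,50,400,150,5,"pics/c6.png")
w=cloud(d)
print("board",np.nanmedian(w[150:200,255:290].reshape(-1,3),0), "table",w[50,100])
p=w[112:275,303:337].reshape(-1,3); p=p[(p[:,2]>.06)&(p[:,2]<.14)]
def f(q,r=.014):
    o=np.array([q[0],0.03,q[1]]); a=np.array([q[2],1,q[3]]); a/=np.linalg.norm(a)
    return np.linalg.norm(np.cross(p-o,a),axis=1)-r
r=least_squares(f,[.53,.09,.1,0],loss='soft_l1',f_scale=.002)
print("axis at y=.03 x,z, slope",r.x,np.std(f(r.x)),len(p), np.degrees(np.arctan(r.x[2])))
for v in range(90,125,4):
    print(v,w[v,320],w[v,298])
E
```

```text
thermo 2486 [ 0.5432 -0.3629  0.0555] [0.0498 0.0567 0.0584]
board [0.4895 0.0703 0.0177] table [0.3451 0.196  0.0018]
axis at y=.03 x,z, slope [0.531  0.0939 0.1047 0.0011] 0.0005700972443592235 5522 5.977497192254527
90 [0.5413 0.1273 0.1132] [0.5269 0.1294 0.1078]
94 [0.541  0.1248 0.1143] [0.5266 0.1271 0.1069]
98 [0.5408 0.1225 0.1133] [0.5263 0.1247 0.1067]
102 [0.5406 0.1201 0.1134] [0.5261 0.1222 0.1072]
106 [0.5404 0.1182 0.1078] [0.5257 0.1199 0.1052]
110 [0.5401 0.1157 0.1086] [0.5207 0.1259 0.0159]
114 [0.5399 0.1132 0.108 ] [0.5205 0.1223 0.018 ]
118 [0.5397 0.1106 0.1087] [0.5201 0.1188 0.0182]
122 [0.5394 0.1082 0.108 ] [0.5197 0.1154 0.0182]
```

View pics/c5.png

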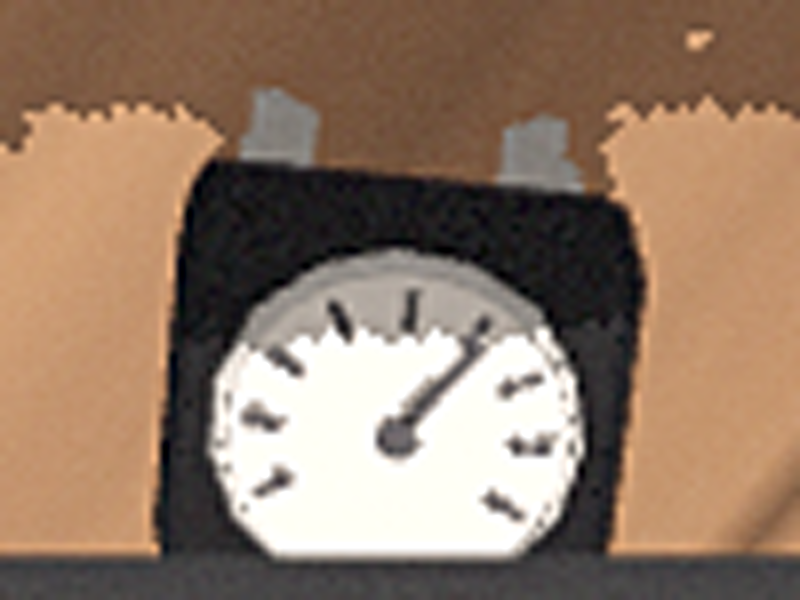

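View pics/c6.png

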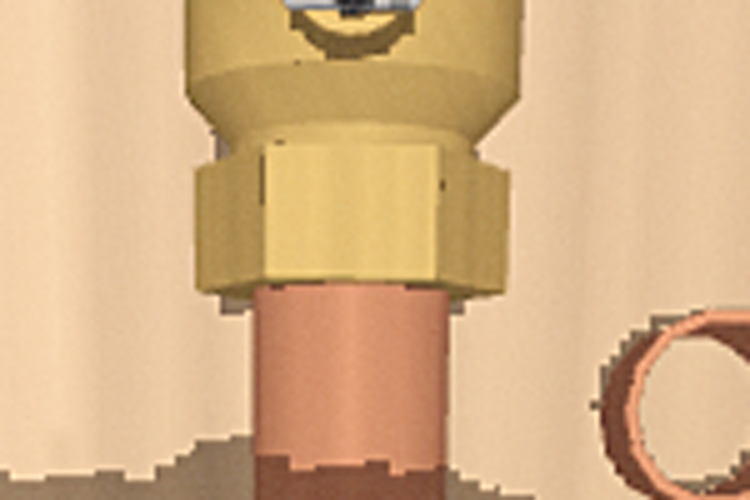

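```bash
cat >> h.py <<'E'
def ray(d,u,v,z):
    K=d["mtx"];T=d["world_to_cam"]
    r=T[:3,:3].T@np.array([(u-K[0,2])/K[0,0],-(v-K[1,2])/K[1,1],-1.]); c=-T[:3,:3].T@T[:3,3]
    return c+r*(z-c[2])/r[2]
E
python3 - <<'E'
from h import *
d=dict(np.load("pics/w2.npz"))
P=lambda x,y,z: ray(d,270+(x-.5+.5)/8,240+y/8,z)
print("dial",P(397,437,.058))
a=P(205,160,.054);b=P(625,200,.054); print(a,b,np.linalg.norm(b-a),np.degrees(np.arctan2(*(b-a)[1::-1])))
for q in ((190,180),(160,550)),((643,235),(610,550)): 
    a=P(*q[0],.054);b=P(*q[1],.054); print(a,b,np.degrees(np.arctan2(*(b-a)[1::-1])))
E
```

```text
dial [ 0.5467 -0.3667  0.058 ]
[ 0.5174 -0.3563  0.054 ] [ 0.5508 -0.3368  0.054 ] 0.03865935277799615 30.29639171861804
[ 0.5174 -0.3587  0.054 ] [ 0.5364 -0.3909  0.054 ] -59.48493348025451
[ 0.5542 -0.3385  0.054 ] [ 0.571  -0.3657  0.054 ] -58.222149684768716
```

```bash
python3 - <<'E'
from h import *
from cell import env,optics,claw
env.move_ptp([.546,-.365,.13],down(np.radians(31)))
env.move_l([.546,-.365,.0965],rate=.08)
claw.command_gripper(.036)
s=env.read_state(); print(s["time_s"],s["width"],s["ee_pos"],s["contact_force"])
env.move_l([.546,-.365,.20],rate=.12)
d=optics.get_image("wrist"); np.savez("pics/w3.npz",**d); crop(d,170,200,470,400,2,"pics/w3.png")
s=env.read_state(); print(s["time_s"],s["width"],s["ee_pos"],s["contact_force"])
d=optics.get_image("scene"); crop(d,150,250,290,355,5,"pics/s3.png")
E
```

```text
5.9833 0.04351801759469027 [ 0.546  -0.3651  0.0965] [0.0546 0.5846 0.7681]
7.05 0.04355349052674432 [ 0.5456 -0.3645  0.1989] [-0.0289  0.205  -0.8138]
```

View pics/w3.png

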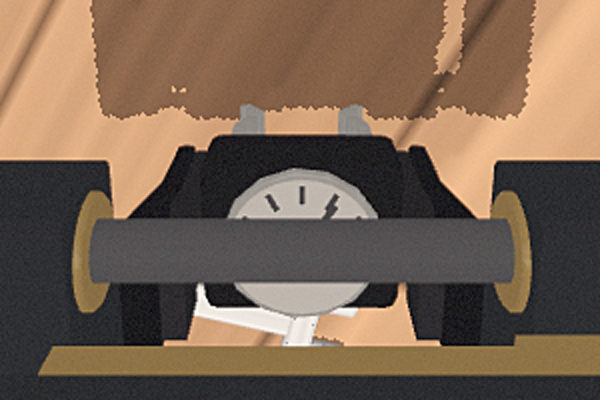

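View pics/s3.png

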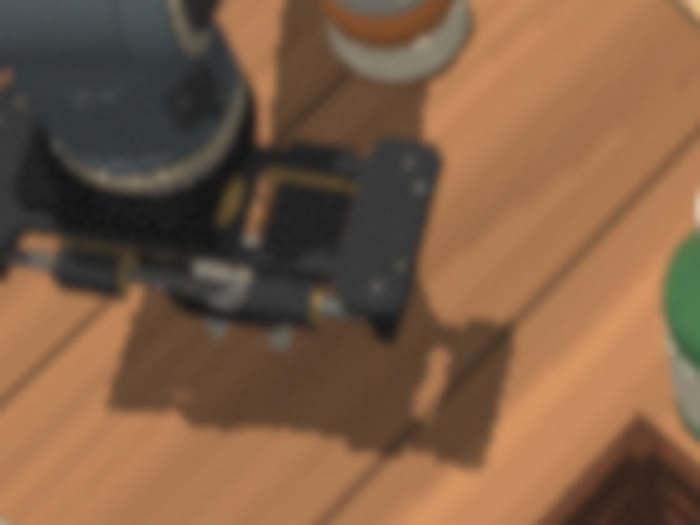

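```bash
python3 - <<'E'
from h import *
d=dict(np.load("pics/w3.npz")); t=np.array([.5456,-.3645]); a=np.radians(31)
ty=np.array([np.sin(a),-np.cos(a)])
for v in (267.5,351,353): print(v,(ray(d,320.4,v,.1565)[:2]-t)@ty)
print(((ray(d,321.5,322,.16)[:2]-t)@ty))
# dial edges in row: (172/2+200 top, 315/2+200 bottom)
for v in (284.5,357.5): print(v,(ray(d,320.4,v,.16)[:2]-t)@ty)
# hover target
p=np.array([.531,.03]);u=np.array([np.sin(np.radians(5.98)),np.cos(np.radians(5.98))])
n=p+u*(.1185-.03)/u[1]; print("nut",n,"45mm before",n-u*.05, n-u*.018)
E
```

```text
267.5 -0.022914481374984867
351 0.016708241234331473
353 0.017729075960312733
0.0003669330112440133
284.5 -0.01677294744674817
357.5 0.017644615088305022
nut [0.5403 0.1185] 45mm before [0.5351 0.0688] [0.5384 0.1006]
```

```bash
python3 - <<'E'
from h import *
from cell import env,optics,claw
env.move_l([.54,-.36,.25],rate=.2)
env.move_l([.5353,.071,.25],down(np.radians(-5.98)),rate=.2)
env.move_l([.5353,.071,.215],rate=.1)
env.wait(.2)
d=optics.get_image("wrist"); np.savez("pics/w4.npz",**d); crop(d,170,50,470,400,2,"pics/w4.png")
s=env.read_state(); print(s["time_s"],s["width"],s["ee_pos"],s["orientation"],down(np.radians(-5.98)),s["contact_force"])
d=optics.get_image("scene"); crop(d,230,120,430,270,4,"pics/s4.png")
E
```

```text
10.5583 0.04387404272610799 [0.5357 0.071  0.2156] [-3.1368  0.1638 -0.0018] [ 3.1373 -0.1639  0.    ] [-0.3674  0.499  -0.2047]
```

View pics/w4.png

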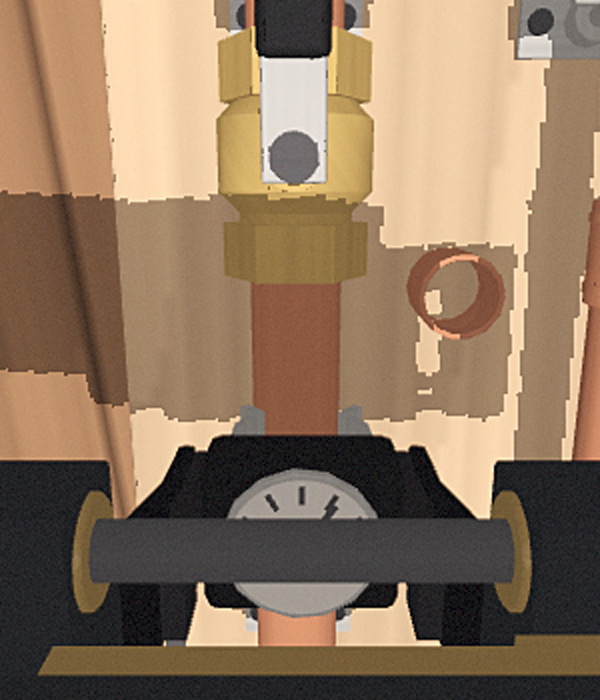

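View pics/s4.png

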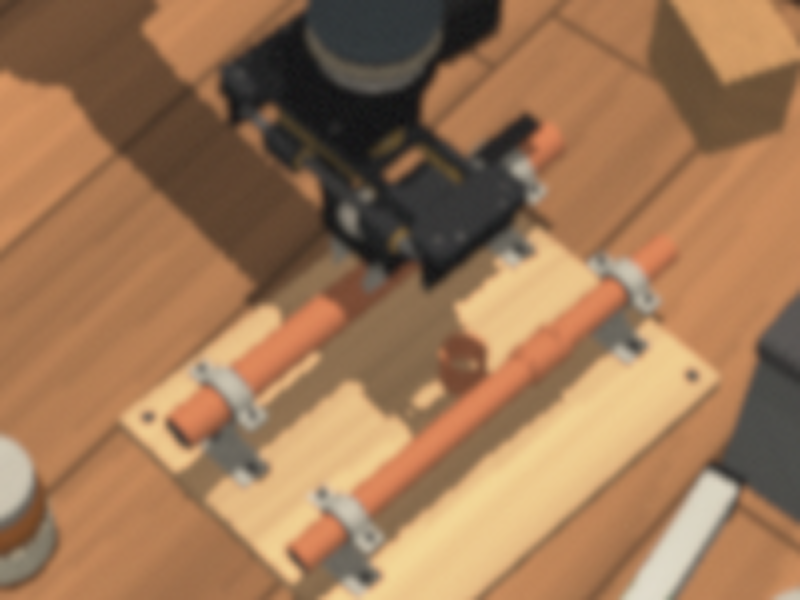

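```bash
python3 - <<'E'
from h import *
from scipy.optimize import least_squares
for n,(v0,v1,u0,u1),t in (("w1",(112,275,303,337),[.5302,.0211]),("w4",(195,250,294,341),[.5357,.071])):
    d=dict(np.load(f"pics/{n}.npz")); w=cloud(d); p=w[v0:v1,u0:u1].reshape(-1,3); p=p[(p[:,2]>.085)&(p[:,2]<.115)]
    T=d["world_to_cam"]; c=-T[:3,:3].T@T[:3,3]
    def f(q,r=.014):
        o=np.array([q[0],0.071,q[1]]); a=np.array([q[2],1,0]); a/=np.linalg.norm(a)
        return np.linalg.norm(np.cross(p-o,a),axis=1)-r
    r=least_squares(f,[.53,.09,.1],loss='soft_l1',f_scale=.002)
    print(n,len(p),r.x,np.degrees(np.arctan(r.x[2])),np.std(f(r.x)))
    print("cam",c,"cam fwd",-T[2,:3],"right",T[0,:3], "cam-tcp",c[:2]-t)
    # thermo x in tool
    if n=="w4":
        ax=np.array([np.cos(np.radians(-5.98)),np.sin(np.radians(-5.98))])
        for u in (170+208/2,170+396/2): print((ray(d,u,50+450/2,.173)[:2]-t)@ax)
        for u in (295,295.4,339.5): print((ray(d,u,50+330/2,.095)[:2]-[.531+.1047*.06,.09])@ax)
# edge detection of pipe columns
im=dict(np.load("pics/w4.npz"))["pixels"].astype(int)
for v in (200,215,230,245): print(v,[tuple(im[v,u]) for u in (291,293,294,295,296,297,338,339,340,341,342)])
E
```

```text
w1 5522 [0.5353 0.094  0.1047] 5.979283695447254 0.0005710500126125509
cam [0.5382 0.0938 0.3521] cam fwd [-0.0252 -0.2662 -0.9636] right [ 0.9954 -0.0956  0.0004] cam-tcp [0.008  0.0727]
w4 2406 [0.5352 0.094  0.1043] 5.956458391924227 0.00053361244687779
cam [0.5443 0.1435 0.3079] cam fwd [-0.0263 -0.2658 -0.9637] right [ 0.9945 -0.1045  0.0017] cam-tcp [0.0086 0.0725]
-0.018201139775826162
0.021194449175482834
-0.014224683003393137
-0.013972728215247298
0.013811441715957619
200 [(np.int64(155), np.int64(125), np.int64(98)), (np.int64(158), np.int64(130), np.int64(101)), (np.int64(157), np.int64(130), np.int64(98)), (np.int64(144), np.int64(105), np.int64(80)), (np.int64(128), np.int64(77), np.int64(57)), (np.int64(136), np.int64(86), np.int64(63)), (np.int64(133), np.int64(84), np.int64(62)), (np.int64(130), np.int64(80), np.int64(61)), (np.int64(144), np.int64(115), np.int64(88)), (np.int64(154), np.int64(126), np.int64(99)), (np.int64(156), np.int64(131), np.int64(101))]
215 [(np.int64(153), np.int64(126), np.int64(93)), (np.int64(158), np.int64(133), np.int64(101)), (np.int64(1
[... 720 characters left out ...]
64(54)), (np.int64(126), np.int64(80), np.int64(53)), (np.int64(154), np.int64(126), np.int64(99)), (np.int64(150), np.int64(124), np.int64(96)), (np.int64(151), np.int64(126), np.int64(94))]
245 [(np.int64(152), np.int64(124), np.int64(96)), (np.int64(155), np.int64(127), np.int64(97)), (np.int64(156), np.int64(126), np.int64(98)), (np.int64(158), np.int64(131), np.int64(105)), (np.int64(145), np.int64(106), np.int64(80)), (np.int64(128), np.int64(79), np.int64(56)), (np.int64(126), np.int64(78), np.int64(57)), (np.int64(134), np.int64(88), np.int64(68)), (np.int64(148), np.int64(123), np.int64(95)), (np.int64(150), np.int64(123), np.int64(93)), (np.int64(152), np.int64(123), np.int64(96))]
```

```bash
python3 - <<'E'
from h import *
from cell import env,optics,claw
x,y=.5342,.071
env.move_l([x,y,.200],rate=.06); env.wait(.15)
s=env.read_state();f0=s["contact_force"];print(s["time_s"],s["ee_pos"],f0)
z=.200
while z>.1765:
    z-=.0015
    env.move_l([x,y,z],rate=.03)
    s=env.read_state();f=s["contact_force"]-f0
    print(round(s["time_s"],2),round(z,4),s["ee_pos"],f)
    if f[2]>19 or np.hypot(*f[:2])>6: print("STOP");break
E
```

```text
11.1583 [0.5344 0.0709 0.2001] [-0.6839  0.6327 -0.3516]
11.41 0.1985 [0.5342 0.071  0.1985] [ 0.6307 -0.1129 -1.0861]
11.66 0.197 [0.5341 0.071  0.1969] [ 1.4652 -0.6803 -0.7567]
11.91 0.1955 [0.5341 0.071  0.1954] [ 2.026  -0.1665 -0.6864]
12.16 0.194 [0.5342 0.071  0.194 ] [ 0.409  -0.6065 -0.3555]
12.41 0.1925 [0.5345 0.071  0.1933] [-1.2506 -0.0019  6.1763]
12.66 0.191 [0.5349 0.071  0.1925] [-1.9951 -0.9046  9.7791]
12.91 0.1895 [0.5353 0.0709 0.1913] [-1.2495 -0.4532 11.6554]
13.16 0.188 [0.5352 0.071  0.1898] [-1.8198 -0.7933 12.5454]
13.41 0.1865 [0.535  0.0711 0.188 ] [-2.1044 -1.7255 11.1316]
13.66 0.185 [0.5349 0.0711 0.1861] [-2.278  -0.1311  7.2635]
13.91 0.1835 [0.5347 0.0711 0.1843] [-0.615   0.2232  5.0035]
14.16 0.182 [0.5344 0.0712 0.1823] [0.2202 0.244  3.2705]
14.41 0.1805 [0.5345 0.0711 0.1805] [1.0411 0.3937 3.9786]
14.66 0.179 [0.5344 0.0712 0.1789] [1.784  0.7408 2.0482]
14.91 0.1775 [0.5343 0.0711 0.1773] [2.247  0.0681 0.1235]
15.16 0.176 [0.5343 0.0711 0.1759] [1.4964 1.1109 0.8906]
```

```bash
python3 - <<'E'
from h import *
from cell import env,optics,claw
x,y=.5342,.071
f0=np.array([-.68,.63,-.8]); z=.176
while z>.168:
    z-=.0006
    env.move_l([x,y,z],rate=.02); env.wait(.05)
    s=env.read_state();f=s["contact_force"]-f0
    print(round(s["time_s"],2),round(z,4),s["ee_pos"],f)
    if f[2]>9.5 or np.hypot(*f[:2])>6: print("STOP");break
d=optics.get_image("wrist"); np.savez("pics/w5.npz",**d); crop(d,170,50,470,400,2,"pics/w5.png")
E
```

```text
15.46 0.1754 [0.5343 0.071  0.1754] [2.2437 1.3102 1.4721]
15.76 0.1748 [0.5343 0.071  0.1748] [1.5075 0.3837 3.1901]
16.06 0.1742 [0.5342 0.071  0.1742] [1.9449 0.522  3.9425]
16.36 0.1736 [0.5343 0.071  0.1736] [1.4659 0.2343 3.9353]
16.66 0.173 [0.5342 0.071  0.173 ] [ 0.6302 -0.0024  2.277 ]
16.96 0.1724 [0.5342 0.071  0.1723] [0.8892 0.3995 1.9015]
17.26 0.1718 [0.5342 0.071  0.1719] [ 0.9892 -0.0212  4.9883]
17.56 0.1712 [0.5342 0.0709 0.1713] [1.2229 0.1479 6.6858]
17.86 0.1706 [0.5342 0.071  0.1713] [-1.4939  0.5937 10.9273]
STOP
```

View pics/w5.png

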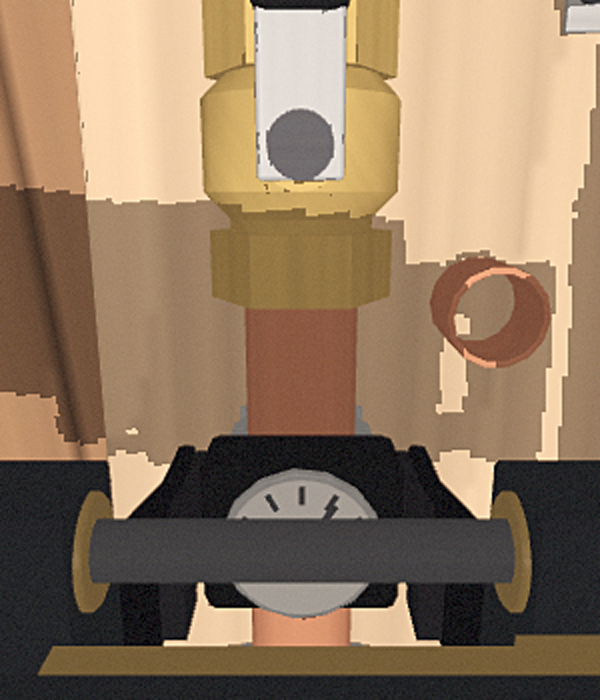

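```bash
cat > slide.py <<'E'
from h import *
from cell import env,optics,claw
u=np.array([np.sin(np.radians(5.97)),np.cos(np.radians(5.97))]); b=np.array([.5342,.071]); f0=np.array([-.68,.63,-.8])
Z=.1713
def go(t,rate,w=0):
    p=b+u*t
    env.move_l([p[0],p[1],Z],rate=rate)
    if w: env.wait(w)
    s=env.read_state();f=s["contact_force"]-f0
    along=(s["ee_pos"][:2]-b)@u
    print(round(s["time_s"],2),round(t,4),"pos",round(along,4),s["ee_pos"],"f along",round(f[:2]@u,2),f)
    return along,f[:2]@u,f
E
python3 - <<'E'
from slide import *
go(0,.02,.1)
for t in (.003,.008,.014,.019,.023): 
    a,fa,f=go(t,.03)
    if fa<-10 or abs(f[2])>14: print("STOP");break
d=optics.get_image("wrist"); np.savez("pics/w6.npz",**d); crop(d,170,50,470,400,2,"pics/w6.png")
E
```

```text
18.26 0 pos -0.0 [0.5342 0.071  0.1713] f along 1.03 [0.5585 0.9778 6.6534]
18.51 0.003 pos 0.002 [0.5344 0.073  0.1713] f along -1.24 [ 0.6706 -1.3144  6.4575]
18.82 0.008 pos 0.0068 [0.535  0.0777 0.1713] f along -2.04 [ 0.9727 -2.1538  5.7218]
19.18 0.014 pos 0.0128 [0.5357 0.0837 0.1713] f along -2.05 [ 0.1332 -2.0792  5.8597]
19.49 0.019 pos 0.0177 [0.5362 0.0886 0.1713] f along -2.37 [ 0.4631 -2.4346  6.1043]
19.77 0.023 pos 0.0216 [0.5366 0.0925 0.1713] f along -2.08 [-0.082  -2.085   6.7708]
```

View pics/w6.png

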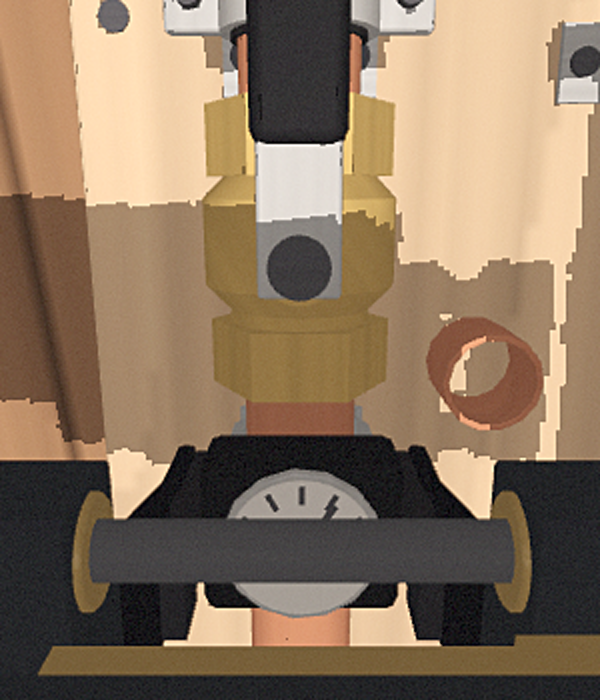

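```bash
python3 - <<'E'
from slide import *
t=.023; last=.0216
while t<.045:
    t+=.001
    a,fa,f=go(t,.03,.1)
    if a-last<.0003 and fa<-5 or fa<-9 or abs(f[2])>14: print("STOP");break
    last=a
d=optics.get_image("wrist"); np.savez("pics/w7.npz",**d); crop(d,170,50,470,400,2,"pics/w7.png")
E
```

```text
20.18 0.024 pos 0.0223 [0.5367 0.0932 0.1713] f along -2.6 [ 0.645  -2.6776  6.0872]
20.52 0.025 pos 0.0232 [0.5368 0.094  0.1713] f along -2.8 [ 0.4801 -2.8638  5.1883]
20.88 0.026 pos 0.0241 [0.5369 0.0949 0.1713] f along -2.66 [-0.0156 -2.6725  6.1845]
21.23 0.027 pos 0.0251 [0.537  0.0959 0.1713] f along -2.4 [ 0.5635 -2.4752  5.7678]
21.57 0.028 pos 0.0261 [0.5371 0.0969 0.1713] f along -3.39 [ 0.9879 -3.5081  6.5617]
21.93 0.029 pos 0.0271 [0.5372 0.0979 0.1713] f along -2.57 [ 0.5014 -2.6336  5.9725]
22.27 0.03 pos 0.0281 [0.5373 0.0989 0.1713] f along -3.06 [ 0.4887 -3.1233  5.0069]
22.62 0.031 pos 0.0291 [0.5374 0.0999 0.1713] f along -3.63 [-0.2842 -3.622   5.5091]
22.98 0.032 pos 0.0301 [0.5375 0.1009 0.1713] f along -2.92 [ 0.5683 -2.9958  6.2585]
23.32 0.033 pos 0.0305 [0.5376 0.1013 0.1713] f along -4.74 [-0.0101 -4.7598  7.1853]
23.68 0.034 pos 0.0306 [0.5376 0.1014 0.1714] f along -6.02 [-0.0316 -6.0457  6.879 ]
STOP
```

View pics/w7.png

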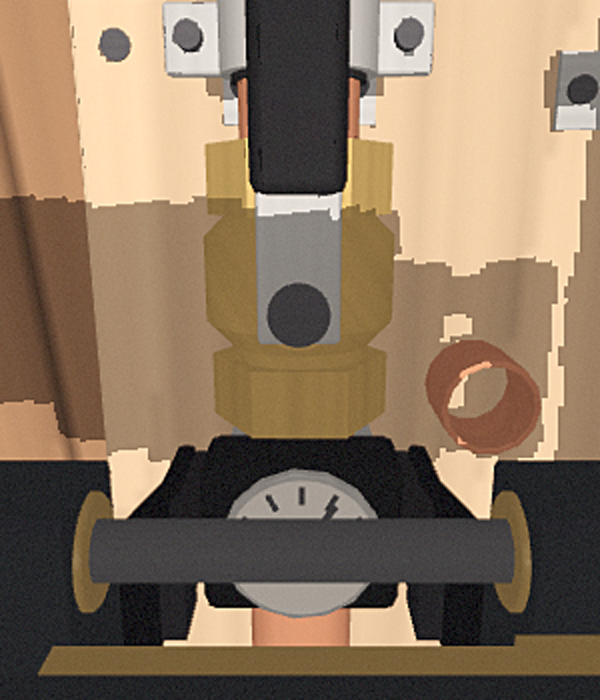

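```bash
python3 - <<'E'
from slide import *
go(.0318,.03,.1)
claw.command_gripper(.087)
s=env.read_state(); p=s["ee_pos"]; print(s["time_s"],s["width"],p)
env.move_l([p[0],p[1],.235],rate=.08)
env.move_l([p[0]-.0,p[1]-.02,.27],rate=.15)
d=optics.get_image("wrist"); np.savez("pics/w8.npz",**d); crop(d,170,50,470,400,2,"pics/w8.png")
d=optics.get_image("scene"); crop(d,230,120,430,270,4,"pics/s8.png")
s=env.read_state(); print(s["time_s"],s["contact_force"])
E
```

```text
24.07 0.0318 pos 0.0303 [0.5375 0.1011 0.1713] f along -2.7 [ 0.7597 -2.7898  6.4445]
25.05 0.08681363708597525 [0.5375 0.1026 0.1713]
26.5167 [ 0.3551  0.6514 -0.9016]
```

View pics/w8.png

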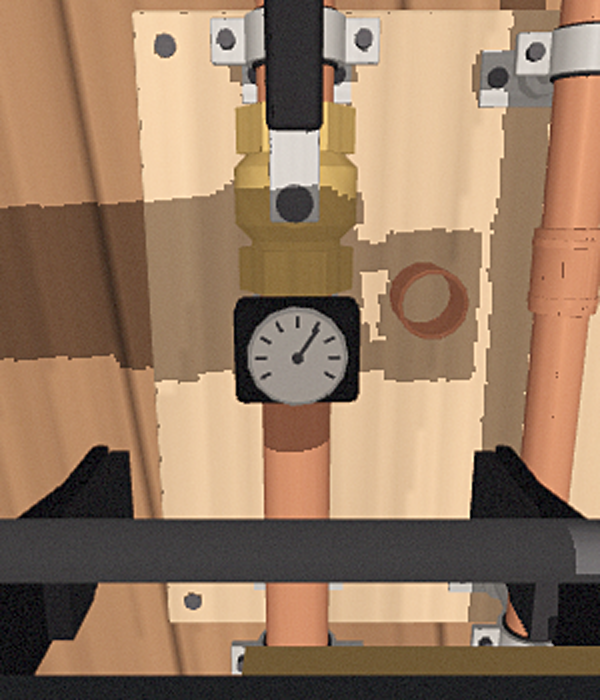

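View pics/s8.png

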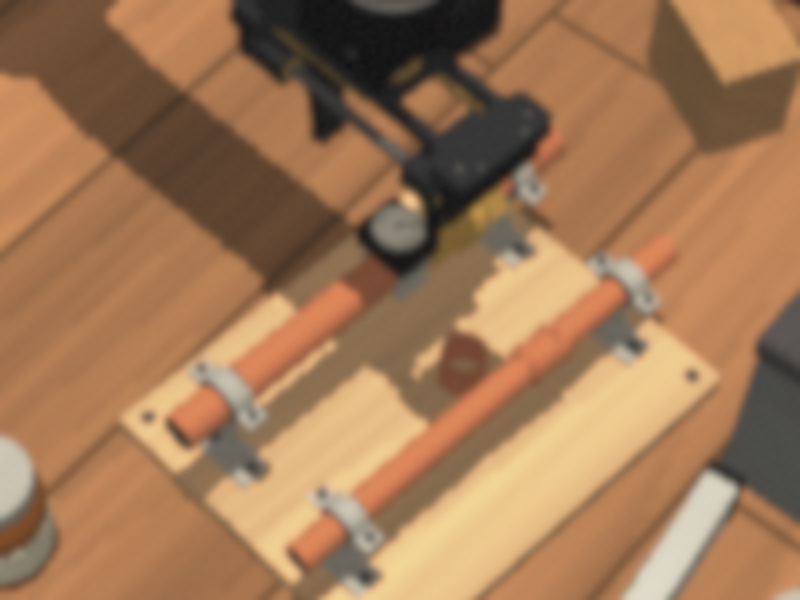

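```bash
python3 - <<'E'
from h import *
d=dict(np.load("pics/w8.npz")); crop(d,270,150,370,260,5,"pics/c8.png"); w=cloud(d)
for v in range(186,206): print(v,w[v,317])
s=w[203:250,292:346].reshape(-1,3); s=s[s[:,2]>.12]; print(np.median(s,0),len(s))
o=w[198:252,287:350]; m=(o[...,2]>.122)
A=o[m]; c=np.c_[A[:,:2],np.ones(len(A))]; print("dial plane tilt",np.linalg.lstsq(c,A[:,2],rcond=None)[0])
print("face y at top", ray(d,318,198,.129), "nut end",ray(d,318,197,.1135))
E
```

```text
186 [0.5408 0.1266 0.1132]
187 [0.5407 0.1258 0.113 ]
188 [0.5407 0.1251 0.1132]
189 [0.5406 0.1245 0.1139]
190 [0.5405 0.1238 0.1135]
191 [0.5404 0.123  0.1136]
192 [0.5403 0.1222 0.1129]
193 [0.5403 0.1216 0.1131]
194 [0.5402 0.1209 0.1139]
195 [0.5401 0.1203 0.1142]
196 [0.54   0.1194 0.1133]
197 [0.54   0.1186 0.1129]
198 [0.5399 0.1181 0.1141]
199 [0.54   0.1182 0.1194]
200 [0.54   0.1181 0.1234]
201 [0.54   0.118  0.1271]
202 [0.54   0.1175 0.1283]
203 [0.54   0.1174 0.1323]
204 [0.54   0.1169 0.1331]
205 [0.5399 0.1165 0.1347]
[0.5394 0.1018 0.1335] 2525
dial plane tilt [-0.0244 -0.0485  0.1502]
face y at top [0.541  0.1202 0.129 ] nut end [0.5407 0.1186 0.1135]
```

View pics/c8.png

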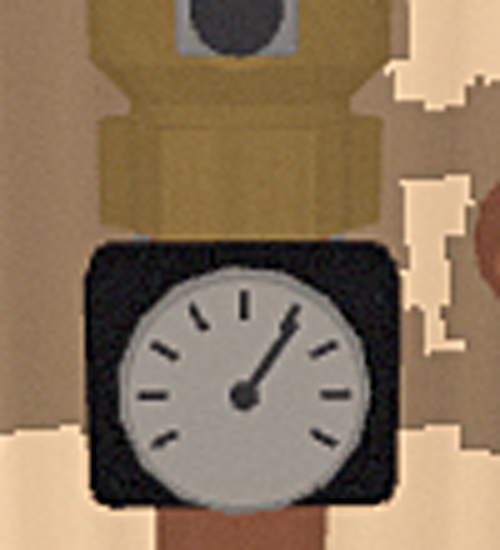

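```bash
python3 - <<'E'
from cell import env,workorder
workorder.job_done(); print(env.read_state()["time_s"])
E
```

```text
the job is handed in; nothing more can be done
the job is handed in; nothing more can be done
```

The thermometer is on the thicker pipe with the dial up, fully home and against the valve nut. I released it and handed the job in at about 26.5 s on the robot's clock.

- **Pressing on:** the arms touched the pipe about 22 mm above home. The resistance peaked at about 12.5 N and then eased as they snapped past. I pressed until the housing stopped firmly, at about 11 N on the tool.
- **Sliding:** it moved about 30 mm along the pipe with roughly 2 to 4 N, then stalled against the nut at about 6 N. I eased that push off before opening the fingers.
- **Last checks after letting go:** the depth image puts the housing face and the nut end both at y ≈ 0.118 m, so there is no visible gap. The thermometer's centre is about 10.5 mm above the pipe axis, which is home plus a little spring-back.

- **Disagreement:** the camera readings of the pipe's sideways position differed by 1 to 1.5 mm. I used a value in between, and the picture taken at home showed the thermometer centred on the pipe.
- **Not measured:** I could not read the sensor and spring-arm joints, so the snap is judged from the force and height readings. I did not re-measure the positions of the other items on the bench.

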